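Roll a hexagonal spice jar label-up and lay it in the sloping rack

TASK

The hexagonal spice jar with the red label that lies on the worktop belongs in the empty middle bay of the sloping spice rack. Roll it over on the worktop, without lifting it, until its label faces straight up and it lies still on a flat; then lay it in the bay, label up and lid at the upper end, with its foot right down against the front lip. Do not drop it in: let go only once it lies on the slope, and leave the two other jars in the rack and the things around where they are.

Things in the scene. Friction and masses are not known exactly. Their poses are not given: they have to be found in the camera images.
- red_jar_center (a point): Centre of the red-labelled jar: a closed hexagonal glass jar, 96 mm long, 0.12 to 0.24 kg. On the axis, half-way along, 20 mm over the worktop when it lies on any flat. x runs along the jar to the lid, z out of the label's flat. Body 40 mm across flats, 46 across corners, flats 23 mm wide; it fills the 74 mm next to the foot (48 mm behind to 26 mm ahead of this point).
- bay (a point): Where the centre of a fully seated jar lies in the empty middle bay. x points up the slope along the bay, z square out of its floor (30 degrees from vertical, leaning to the robot), y across. The floor is 20 mm below along -z. Two low rails, 5 mm high, 31 mm apart inside, run along it and centre the jar's lower flat. A jar laid on the slope may or may not slide down by itself.
- spice_rack: Light bamboo rack for three jars side by side on a 30 degree slope, turned a little to face the robot, low edge nearest: 115 mm deep, 242 wide, 86 high at the back, fixed. Origin under its centre, on the worktop; x to the high side, y left, z up. Bays 76 mm apart: 30 mm between the corners of neighbouring jars. The cheeks and the jars at the sides stand at most 105 mm over the worktop.
- green_jar_center (a point): Centre of the jar with the green label that lies in the rack's left bay, same make and size, loose. x towards its lid, z out of its label.
- yellow_jar_center (a point): Centre of the jar with the yellow label that lies in the rack's right bay, same make and size, loose. x towards its lid, z out of its label.
- honey_jar: Honey jar with a pale lid, 71 mm across, 110 mm high, standing near the hob, behind and to the right of the red-labelled jar. Origin at the centre of its underside.
- teaspoon: Steel teaspoon, 134 x 27 x 12 mm, lying to the right of the red-labelled jar. Origin at the centre of its underside, x along it.
- egg_timer: Wind-up kitchen timer, white with a red ribbed top, 61 mm across, 51 mm high, standing near the hob, to the right of the red-labelled jar. Origin at the centre of its underside.
- red_jar_label (a point): Centre of the jar's label: cream paper 50 x 19 mm with a red band, on one flat; the five other flats are bare glass. z points out of it. At the start it is two flats from the top: rolling the jar over two flats to the robot's right (about -y, 23 mm of travel each) brings it up. A push that moves forward and up, in an arc about the far lower edge, tips it; a plain level push jams or slides it.
- red_jar_lid (a point): Outer end of the jar's round dark steel lid, on the jar's axis; the lid is 38 mm across, 18 mm long. At the start it points roughly away from the robot.
- bay_lip (a point): Point on the inner face of the front lip, 20 mm out from the middle bay's floor, which the seated jar's foot touches: 48 mm down the slope from the bay point. The lip is 14 mm high over the floor.
- lemon: Lemon, 83 x 58 x 58 mm, lying to the left of the rack. Origin at the centre of its underside.
- orange: Orange, 85 mm across, 71 mm high, lying to the left of the rack. Origin at the centre of its underside.

How it is judged:
On the way, in this order (a step that is already met when the one before it is completed fails the run):
1. the jar lies still on a flat on the worktop with its label straight up (angle between red_jar_center's own z axis and vertical below 0.1 rad and height (world z) of red_jar_center below 0.025 m and linear speed of red_jar below 0.03 m/s and angular speed of red_jar below 0.3 rad/s), for 0.2 s.
2. the jar lies along the slope in the middle bay, label up and lid uppermost, while still held (distance between red_jar_center and bay below 0.03 m and angle between the x axis of red_jar_center and the x axis of bay, either way round below 0.15 rad and angle between red_jar_center's own x axis and vertical below 1.3 rad and angle between red_jar_center's own z axis and vertical below 0.9 rad and z of red_jar_center in the frame of bay below 0.008 m and contact force between the fingers and red_jar above 0.5 N), for 0.1 s.
At the end, for the whole second after the job is handed in: The red-labelled jar rests, released and still, in the middle bay: its centre within 8 mm of the seated place (foot against the lip), its axis within 7 degrees of the bay's with the lid uppermost, its label within 8.5 degrees of square to the slope, facing up (distance between red_jar_center and bay below 0.008 m and angle between the x axis of red_jar_center and the x axis of bay, either way round below 0.12 rad and angle between red_jar_center's own x axis and vertical below 1.3 rad and angle between the z axis of red_jar_center and the z axis of bay, either way round below 0.15 rad and angle between red_jar_center's own z axis and vertical below 0.8 rad and linear speed of red_jar below 0.02 m/s and angular speed of red_jar below 0.2 rad/s); the robot touches nothing.
It fails at once if the jar is lifted off the worktop before its label faces up (height (world z) of red_jar_center above 0.045 m and angle between red_jar_center's own z axis and vertical above 0.9 rad).
It fails at once if a neighbouring jar in the rack is shifted more than 12 mm (distance of any of green_jar_center, yellow_jar_center from where it was at the start of the episode above 0.012 m).
It fails at once if the honey jar, teaspoon, timer, lemon or orange is shifted more than 20 mm (distance of any of honey_jar, teaspoon, egg_timer, lemon, orange from where it was at the start of the episode above 0.02 m).
It also fails if it takes over 54 s, if anything falls off the work surface, if the arm or the gripper's body presses on something with over 40 N, if the wrist force passes 120 N, or if a joint passes its speed limit or range.

ROBOT

A 6-joint arm with a two-finger parallel gripper is mounted at the origin on a cart in front of the work surface, level with it; the furniture and walls round the work are solid. World frame = base frame: x ahead of the robot, y to its left, z up, the work surface at z = 0. Lengths are in m, angles in rad, forces in N, time in s.
With the tool pointing down it reaches from about 0.25 to 0.775 m from the base axis. Payload 4 kg.
Tool frame: the origin (TCP) lies at the centre of the arm's flange, where the gripper is bolted on; the fingertips stand 199 mm ahead of it and the grasp point (between the pads) lies 180 mm ahead of it (robot.tcp_to_tips is the z of the fingertips in the tool frame, in m); z points along the fingers, y is the line along which they close (so a half turn about z gives the same grasp; the last joint's range is limited). The gripper opens to 94 mm and grips with 3 to 60 N. Pads are 16 mm wide; open, the fingers measure 119 mm over their backs; the gripper's body (75 mm by 177 mm) begins 78 mm behind the grasp point.
Start: joints at [-1.292, 0.087, 1.371, -0, 1.684, -0.103], TCP at [0.205, -0.51, 0.405] pointing down, gripper open.
Joint ranges: [-3.1, 3.1], [-0.76, 2.03], [0.27, 2.55], [-1.08, 4.22], [0.17, 2.65], [-2.57, 2.57]. Speed limits (rad/s): [2.79, 2.79, 3.14, 3.14, 3.14, 3.14].

INTERFACE

Orientations are given as [roll, pitch, yaw] about the fixed x, y, z axes, in that order (R = Rz(yaw) Ry(pitch) Rx(roll)).
In Python, from bench import robot gives the robot as it stands.
- The arm moves only by the tool play_rows, never from a script. Its arguments are lists of equal length, an entry for each row: "translation": the shift along the tool's x, y, z scaled (see below), a list of three; "twist": the turn, a rotation vector about the tool's x, y, z scaled (see below), a list of three; "gripper": the opening, from -1 (shut) to 1 (fully open). A call has 1 to 8 rows; each row shifts and turns the commanded pose from where the row before left it, along the tool's axes as they then stand; what a row does not reach is not made up. The controller multiplies each number of a shift by 0.04 m and each number of a turn by 0.1 rad. A row lasts 1/10 s, in which the tool goes at most 50 mm and 8.59 degrees, less where a joint would pass 70% of its speed; a pose out of reach is approached as far as the arm can. A call with a number of a shift or a turn outside -1 to 1 is refused whole. A call with a gripper value outside its range is refused whole. The fingers move at their own pace and stop on an object; the grip force is fixed at half the most. Time passes only in rows, so rows that do not move let the fingers close. It gives the time, the measured TCP pose, the force, the opening and the grip force at its end, in the units of the state.
- robot.get_obs(): the state, without advancing time (a new reading comes with each control period).
- robot.snapshot(name): name is "scene" or "top" or "wrist"; returns the picture (400x640x3 uint8, red, green, blue); there is no depth.
- robot.camera_model(name): a dict with "camera_matrix" (3x3 intrinsics, pixels), "k1" (the pictures are not rectified: a ray, as slopes to the right and down, at radius r is drawn at 1 + k1 r^2 times it, then the intrinsics apply), "rvec" (rotation vector, rad) and "tvec" (3), from world to camera coordinates, as OpenCV has them. Camera axes: x right, y down, z forward; pixel columns grow to the right and rows downward; lengths in m; the calibration is good to about 2 mm. A picture is of the moment at which its call begins: read the wrist's pose just before it. camera_model takes no time and is no camera call; for the wrist camera it gives the pose at the moment of the call.
- robot.close_job(): hands the job in; it is judged then, once.
Trained networks look in the newest picture that a camera, given by its name, has taken for a name from the list of things; names that differ only in an ending like _2 or _b are one class to them, and where a whole thing is asked for, a point or a joint stands for the part that bears it (a point fixed in the world has none). Each returns a list of dicts, best first, with "score" (0 to 1); they miss things now and then, are a little off and sometimes report something else, mostly with a low value. They report only what shows in the picture. A call takes as long as a camera call.
- robot.recognise(name, camera): "centre" ([x, y, z] in m, in world coordinates, good to about 4 mm: the middle of the surface that is visible of it).
- robot.spot_point(name, camera): "centre" ([x, y, z] in m, in world coordinates, good to about 4 mm: a listed point, or the origin of a listed thing).
The state is a dict: "time": time; "joint_positions": joint angles; "qvel": joint speeds; "joint_torque": joint torques, N m; "tool_pos": TCP position; "ee_rot": TCP orientation; "wrist_force": force on the tool from outside, world axes, zero at the start; "wrist_torque": the same for the moment, N m; "width": finger opening in m; "finger_force": force on a finger pad.
Only numpy, scipy, OpenCV 4.12 (cv2) and the standard library are available. Lean on these libraries where they do the work, as an engineer would, in place of code of your own. Each camera call takes 0.05 s, during which the arm holds its last target. There are 200 camera calls.

## Working session

There is one attempt and no reset: what is moved stays moved. The work goes in short steps, Python scripts to look and compute and a tool call to move; the robot and the scene stay as the last step left them, time stands still between calls to the robot, and variables do not carry over. Pictures are saved under pics/ and viewed, at most 10 in all, crops included, and the job is handed in when it is done.

Besides the shell and the picture viewer there is one more tool, called after "Call:" as a command line: name --argument value ..., lists and objects as JSON in quotes. play_rows: Moves the arm, as the interface text tells. Its arguments: {"type":"object","properties":{"translation":{"type":"array","items":{"type":"array","items":{"type":"number","minimum":-1,"maximum":1}}},"twist":{"type":"array","items":{"type":"array","items":{"type":"number","minimum":-1,"maximum":1}}},"gripper":{"type":"array","items":{"type":"number"}}},"required":["translation","twist","gripper"]}

```bash
mkdir -p pics; ls; cat > h.py <<'E'
import numpy as np,cv2
from bench import robot
from scipy.spatial.transform import Rotation as R
def pts(names,cam,fn='spot_point'):
    for n in names:
        r=getattr(robot,fn)(n,cam)
        print(n,[(np.round(d['centre'],3).tolist(),round(d['score'],2)) for d in r[:2]])
def snap(cam,f):
    im=robot.snapshot(cam); cv2.imwrite('pics/'+f,cv2.cvtColor(im,cv2.COLOR_RGB2BGR)); return im
E
python3 - <<'E'
from h import *
a=snap('scene','a.png');b=snap('top','b.png')
cv2.imwrite('pics/ab.png',cv2.cvtColor(cv2.resize(np.vstack([a,b]),(480,600)),cv2.COLOR_RGB2BGR))
N=['red_jar_center','red_jar_lid','red_jar_label','bay','bay_lip','spice_rack','green_jar_center','yellow_jar_center','honey_jar','teaspoon','egg_timer']
for c in('scene','top'):print(c);pts(N,c)
o=robot.get_obs();print(o['time'],o['tool_pos'],o['ee_rot'],o['width'],robot.tcp_to_tips)
E
```

```text
pics
scene
red_jar_center [([0.512, 0.066, 0.02], 0.7)]
red_jar_lid [([0.557, 0.075, 0.019], 0.97)]
red_jar_label [([0.5, 0.088, 0.014], 0.82), ([0.561, 0.076, 0.021], 0.3)]
bay [([0.528, 0.315, 0.052], 0.68)]
bay_lip [([0.484, 0.303, 0.032], 0.85)]
spice_rack [([0.535, 0.323, -0.003], 0.92)]
green_jar_center [([0.496, 0.383, 0.057], 0.98)]
yellow_jar_center [([0.553, 0.251, 0.058], 0.68)]
honey_jar [([0.721, -0.073, -0.005], 0.93), ([0.497, 0.089, 0.011], 0.69)]
teaspoon [([0.491, -0.091, -0.0], 0.4)]
egg_timer [([0.6, -0.079, 0.0], 0.84)]
top
red_jar_center [([0.514, 0.072, 0.022], 0.75)]
red_jar_lid [([0.56, 0.077, 0.018], 0.89)]
red_jar_label [([0.497, 0.082, 0.011], 0.64)]
bay [([0.528, 0.317, 0.056], 0.65)]
bay_lip [([0.491, 0.307, 0.032], 0.86), ([0.494, 0.081, 0.009], 0.74)]
spice_rack [([0.533, 0.322, 0.001], 0.97), ([0.72, -0.07, -0.003], 0.44)]
green_jar_center [([0.494, 0.389, 0.058], 0.91)]
yellow_jar_center [([0.552, 0.251, 0.055], 0.86)]
honey_jar [([0.719, -0.073, -0.002], 0.8), ([0.553, 0.247, 0.058], 0.43)]
teaspoon [([0.493, -0.094, 0.003], 0.79), ([0.532, 0.322, -0.001], 0.17)]
egg_timer [([0.6, -0.084, -0.003], 0.72)]
1.2 [ 0.20491289 -0.51039091  0.40472559] [ 3.14146796e+00 -5.15773868e-06  3.81805943e-01] 0.09376930434297531 0.1992
```

View pics/b.png

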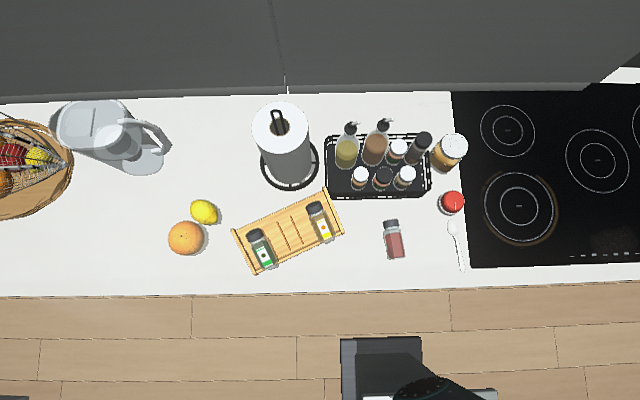

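View pics/a.png

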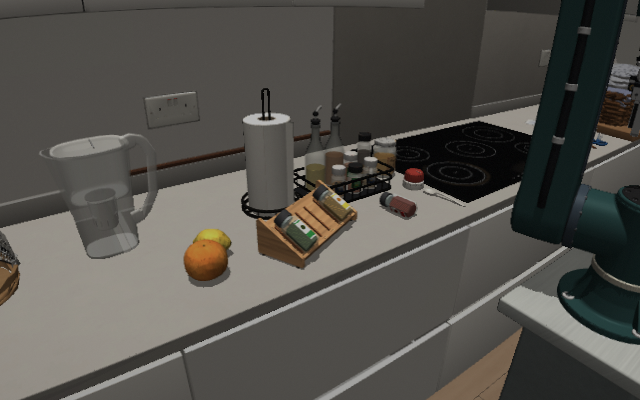

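Top view: the red jar lies at px (394,240) with its lid pointing up, and the rack is at (290,230). The empty bay sits between the green jar (262,248) and the yellow jar (320,220). Both views match the detections. Next I'll write a row planner and move above the jar.

```bash
cat >> h.py <<'E'
def cur():
    o=robot.get_obs(); return np.array(o['tool_pos']),R.from_euler('xyz',o['ee_rot'])
def plan(wps,start=None):
    """wps: list of (pos,Rot,nrows,grip); prints calls of 8 rows"""
    p,r=start or cur(); T=[];W=[];G=[]
    for P,Q,n,g in wps:
        P=np.array(P)
        for i in range(n):
            k=n-i
            dp=r.inv().apply((P-p)/k)/.04; w=(r.inv()*Q).as_rotvec()/k/.1
            t=np.round(dp,2);w=np.round(w,2)
            if max(abs(t).max(),abs(w).max())>1: print('TOO BIG',t,w)
            p=p+r.apply(t*.04); r=r*R.from_rotvec(w*.1); T.append((t+0.).tolist());W.append((w+0.).tolist());G.append(g)
    for i in range(0,len(T),8): print('translation',T[i:i+8],'\ntwist',W[i:i+8],'\ngrip',G[i:i+8])
def down(yaw): return R.from_euler('xyz',[np.pi,0,yaw])
E
python3 - <<'E'
from h import *
plan([([.42,.12,.42],down(.14),16,1)])
E
```

```text
translation [[0.68, -0.79, -0.02], [0.67, -0.8, -0.02], [0.65, -0.81, -0.02], [0.64, -0.82, -0.02], [0.63, -0.83, -0.03], [0.62, -0.84, -0.02], [0.61, -0.85, -0.03], [0.59, -0.85, -0.02]] 
twist [[0.0, 0.0, 0.15], [0.0, 0.0, 0.15], [0.0, 0.0, 0.15], [0.0, 0.0, 0.15], [0.0, 0.0, 0.15], [0.0, 0.0, 0.15], [0.0, 0.0, 0.15], [0.0, 0.0, 0.15]] 
grip [1, 1, 1, 1, 1, 1, 1, 1]
translation [[0.58, -0.86, -0.03], [0.57, -0.87, -0.02], [0.55, -0.88, -0.03], [0.54, -0.89, -0.02], [0.53, -0.9, -0.03], [0.51, -0.91, -0.02], [0.5, -0.91, -0.03], [0.48, -0.92, -0.02]] 
twist [[0.0, 0.0, 0.15], [0.0, 0.0, 0.15], [0.0, 0.0, 0.15], [0.0, 0.0, 0.15], [0.0, 0.0, 0.15], [0.0, 0.0, 0.16], [0.0, 0.0, 0.15], [0.0, 0.0, 0.16]] 
grip [1, 1, 1, 1, 1, 1, 1, 1]
```

Call:
play_rows --translation '[[0.68,-0.79,-0.02],[0.67,-0.8,-0.02],[0.65,-0.81,-0.02],[0.64,-0.82,-0.02],[0.63,-0.83,-0.03],[0.62,-0.84,-0.02],[0.61,-0.85,-0.03],[0.59,-0.85,-0.02]]' --twist '[[0,0,0.15],[0,0,0.15],[0,0,0.15],[0,0,0.15],[0,0,0.15],[0,0,0.15],[0,0,0.15],[0,0,0.15]]' --gripper '[1,1,1,1,1,1,1,1]'

```text
time: 2.0
tool_pos: [0.3124, -0.1933, 0.4122]
ee_rot: [3.141, -0.001, 0.261]
wrist_force: [-0.4, -0.1, -0.1]
width: 0.094
finger_force: 0.0
```

Call:
play_rows --translation '[[0.58,-0.86,-0.03],[0.57,-0.87,-0.02],[0.55,-0.88,-0.03],[0.54,-0.89,-0.02],[0.53,-0.9,-0.03],[0.51,-0.91,-0.02],[0.5,-0.91,-0.03],[0.48,-0.92,-0.02]]' --twist '[[0,0,0.15],[0,0,0.15],[0,0,0.15],[0,0,0.15],[0,0,0.15],[0,0,0.15],[0,0,0.15],[0,0,0.15]]' --gripper '[1,1,1,1,1,1,1,1]'

```text
time: 2.8
tool_pos: [0.4199, 0.1219, 0.4202]
ee_rot: [3.141, -0.001, 0.142]
wrist_force: [0.7, 0.0, 0.6]
width: 0.0941
finger_force: 0.0
```

Call:
play_rows --translation '[[0,0,0],[0,0,0]]' --twist '[[0,0,0],[0,0,0]]' --gripper '[1,1]'

```text
time: 3.0
tool_pos: [0.4198, 0.1205, 0.4197]
ee_rot: [3.141, 0.001, 0.144]
wrist_force: [-0.0, -0.5, 0.3]
width: 0.0939
finger_force: 0.0
```

```bash
python3 - <<'E'
from h import *
snap('wrist','w1.png')
m=robot.camera_model('wrist');Rc=cv2.Rodrigues(np.array(m['rvec'],float))[0];print('cam',-Rc.T@np.ravel(m['tvec']),Rc[2])
N=['red_jar_center','red_jar_lid','red_jar_label','bay','bay_lip','yellow_jar_center','green_jar_center']
pts(N,'wrist')
o=robot.get_obs();print(o['time'],o['tool_pos'],o['ee_rot'],o['joint_positions'],o['wrist_force'])
E
```

```text
cam [0.49017677 0.12974203 0.39882468] [-0.23966025 -0.03408031 -0.97025847]
red_jar_center [([0.51, 0.07, 0.017], 0.91), ([0.492, 0.386, 0.058], 0.61)]
red_jar_lid [([0.559, 0.075, 0.015], 0.58)]
red_jar_label [([0.5, 0.085, 0.012], 0.69)]
bay [([0.523, 0.317, 0.059], 0.75)]
bay_lip [([0.487, 0.298, 0.034], 0.93), ([0.602, -0.082, 0.001], 0.6)]
yellow_jar_center [([0.554, 0.25, 0.057], 0.81)]
green_jar_center [([0.493, 0.385, 0.059], 0.95)]
3.4 [0.41971742 0.11920035 0.42004   ] [ 3.14141092e+00 -4.42406447e-04  1.40074296e-01] [ 1.46690817e-01 -1.71745049e-01  1.58986947e+00 -1.86813455e-04
  1.72302704e+00  1.57738452e+00] [0.0529982  1.02827793 0.16682601]
```

View pics/w1.png

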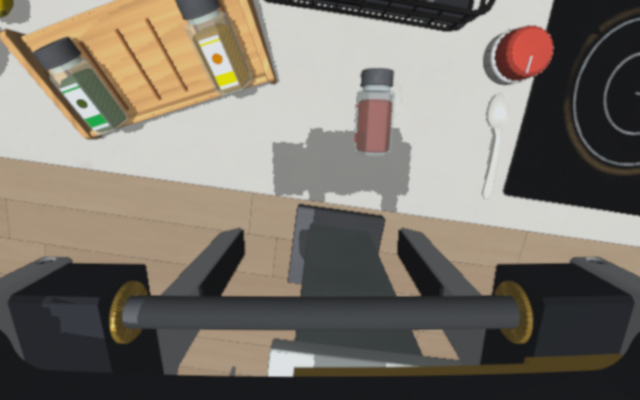

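The wrist view shows the jar with its lid at (378,78) and its foot at (374,152), and no label visible on top. The bay's rails run from (120,30) to (160,100). I'll get the jar's yaw from these pixels.

```bash
cat >> h.py <<'E'
def ray(px,m,z):
    K=np.array(m['camera_matrix'],float);Rc=cv2.Rodrigues(np.array(m['rvec'],float))[0];t=np.ravel(m['tvec'])
    x=np.array([(px[0]-K[0,2])/K[0,0],(px[1]-K[1,2])/K[1,1]]);u=x.copy()
    for _ in range(8):u=x/(1+m['k1']*(u@u))
    d=Rc.T@np.r_[u,1];c=-Rc.T@t;return c+d*(z-c[2])/d[2]
E
python3 - <<'E'
from h import *
m=robot.camera_model('wrist')
im=cv2.imread('pics/w1.png');c=cv2.resize(im[55:165,330:425],None,fx=5,fy=5,interpolation=2);cv2.imwrite('pics/w1c.png',c)
for p in [(377,70),(374,153),(362,88),(356,150),(393,88),(391,153)]:print(p,ray(p,m,.02).round(4))
E
```

```text
(377, 70) [0.5608 0.074  0.02  ]
(374, 153) [0.4668 0.0606 0.02  ]
(362, 88) [0.5388 0.0877 0.02  ]
(356, 150) [0.4673 0.0829 0.02  ]
(393, 88) [0.5441 0.052  0.02  ]
(391, 153) [0.4698 0.0401 0.02  ]
```

View pics/w1c.png

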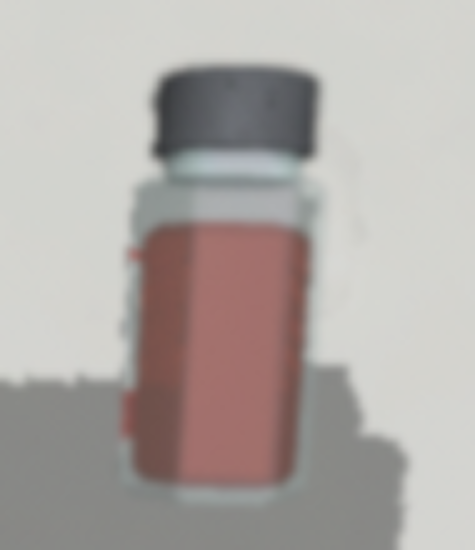

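The jar's centre is about (0.513, 0.068) and its yaw about 0.14. My plan is to grip the flats with the tool tilted 30° to one side, then pivot the jar 60° about its far lower edge to the opposite tilt. I'll do that twice.

```bash
cat >> h.py <<'E'
def pose(c,yaw,phi,dist,off=-.010):
    ax=np.array([np.cos(yaw),np.sin(yaw),0]); Q=R.from_rotvec(np.deg2rad(phi)*ax)*down(yaw)
    return np.array(c)+off*ax-dist*Q.apply([0,0,1]),Q
def roll(c,yaw,dist,n,g,a0=-30,a1=30,off=-.010):
    """arc about the right lower edge; jar turn = phi-a0"""
    right=np.array([np.sin(yaw),-np.cos(yaw),0]);ax=np.array([np.cos(yaw),np.sin(yaw),0]);out=[]
    piv=np.array(c)+.0115*right+[0,0,-.02]
    for i in range(1,n+1):
        phi=a0+(a1-a0)*i/n
        cc=piv+R.from_rotvec(np.deg2rad(phi-a0)*ax).apply(np.array(c)-piv)
        out.append((*pose(cc,yaw,phi,dist,off),1,g))
    return out
E
python3 - <<'E'
from h import *
c=[.513,.068,.02];y=.14
plan([(*pose(c,y,-30,.26),12,.1),(*pose(c,y,-30,.197),4,.1)])
E
```

```text
translation [[0.16, -0.14, 0.36], [0.16, -0.15, 0.36], [0.16, -0.17, 0.35], [0.16, -0.19, 0.34], [0.15, -0.2, 0.34], [0.16, -0.21, 0.33], [0.15, -0.23, 0.32], [0.16, -0.24, 0.3]] 
twist [[-0.44, 0.0, 0.0], [-0.44, 0.0, 0.0], [-0.44, 0.0, 0.0], [-0.43, 0.0, 0.0], [-0.44, 0.0, 0.0], [-0.43, 0.0, 0.0], [-0.44, 0.0, 0.0], [-0.43, 0.0, 0.0]] 
grip [0.1, 0.1, 0.1, 0.1, 0.1, 0.1, 0.1, 0.1]
translation [[0.15, -0.25, 0.29], [0.16, -0.27, 0.28], [0.15, -0.28, 0.28], [0.16, -0.29, 0.26], [0.0, 0.0, 0.39], [0.0, 0.0, 0.39], [0.0, 0.0, 0.4], [0.0, 0.0, 0.39]] 
twist [[-0.44, 0.0, 0.0], [-0.43, 0.0, 0.0], [-0.44, 0.0, 0.0], [-0.43, 0.0, 0.0], [0.0, 0.0, 0.0], [0.0, 0.0, 0.0], [0.0, 0.0, 0.0], [0.0, 0.0, 0.0]] 
grip [0.1, 0.1, 0.1, 0.1, 0.1, 0.1, 0.1, 0.1]
```

Call:
play_rows --translation '[[0.16,-0.14,0.36],[0.16,-0.15,0.36],[0.16,-0.17,0.35],[0.16,-0.19,0.34],[0.15,-0.2,0.34],[0.16,-0.21,0.33],[0.15,-0.23,0.32],[0.16,-0.24,0.3]]' --twist '[[-0.44,0.0,0.0],[-0.44,0.0,0.0],[-0.44,0.0,0.0],[-0.43,0.0,0.0],[-0.44,0.0,0.0],[-0.43,0.0,0.0],[-0.44,0.0,0.0],[-0.43,0.0,0.0]]' --gripper '[0.1,0.1,0.1,0.1,0.1,0.1,0.1,0.1]'

```text
time: 4.2
tool_pos: [0.4637, 0.1707, 0.3027]
ee_rot: [2.791, -0.0, 0.141]
wrist_force: [-0.6, 0.1, -0.2]
width: 0.0518
finger_force: 0.0
```

Call:
play_rows --translation '[[0.15,-0.25,0.29],[0.16,-0.27,0.28],[0.15,-0.28,0.28],[0.16,-0.29,0.26],[0,0,0]]' --twist '[[-0.44,0.0,0.0],[-0.43,0.0,0.0],[-0.44,0.0,0.0],[-0.43,0.0,0.0],[0,0,0]]' --gripper '[0.1,0.1,0.1,0.1,0.1]'

```text
time: 4.7
tool_pos: [0.4846, 0.1963, 0.2423]
ee_rot: [2.618, 0.005, 0.142]
wrist_force: [0.3, -0.9, -0.6]
width: 0.0516
finger_force: 0.0
```

```bash
python3 - <<'E'
from h import *
snap('wrist','w2.png')
pts(['red_jar_center','red_jar_lid','red_jar_label'],'wrist')
o=robot.get_obs();print(o['time'],o['tool_pos'],o['ee_rot'],o['joint_positions'],o['width'],o['wrist_force'])
c=[.513,.068,.02];y=.14
plan([(*pose(c,y,-30,.197),5,.1)])
E
```

```text
red_jar_center [([0.512, 0.073, 0.02], 0.95)]
red_jar_lid [([0.56, 0.073, 0.018], 0.64)]
red_jar_label [([0.494, 0.087, 0.012], 0.91)]
4.9 [0.4851006  0.19584628 0.24603565] [ 2.61936498e+00 -1.63364875e-03  1.41073809e-01] [ 0.41465705  0.18287766  1.62837249 -0.50301388  1.49388874  1.92624684] 0.05166396143844285 [-0.52459812  0.41746364 -0.72357357]
translation [[0.0, 0.0, 0.32], [0.0, 0.0, 0.32], [0.0, 0.0, 0.32], [0.0, 0.0, 0.32], [-0.01, 0.0, 0.32]] 
twist [[0.0, 0.0, 0.0], [0.0, 0.0, 0.0], [0.0, -0.01, 0.0], [-0.01, 0.0, 0.0], [0.0, -0.01, 0.0]] 
grip [0.1, 0.1, 0.1, 0.1, 0.1]
```

View pics/w2.png

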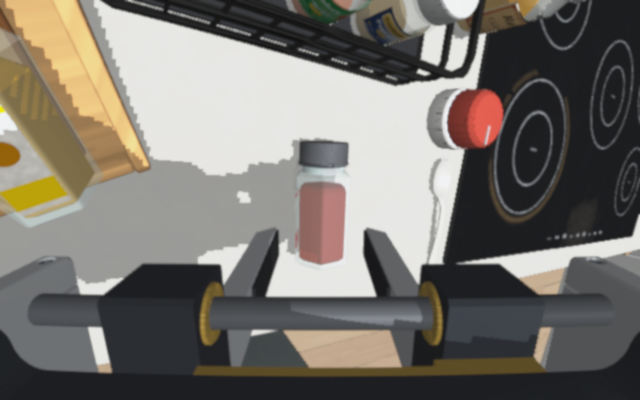

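The jar sits centred between the fingers: its axis is at about column 323 and the finger midline at about 320. Its axis is also parallel to the tool x, so I'll advance and close.

Call:
play_rows --translation '[[0,0,0.32],[0,0,0.32],[0,0,0.32],[0,0,0.32],[0,0,0.32],[0,0,0]]' --twist '[[0,0,0],[0,0,0],[0,0,0],[0,0,0],[0,0,0],[0,0,0]]' --gripper '[0.1,0.1,0.1,0.1,0.1,0.1]'

```text
time: 5.5
tool_pos: [0.4891, 0.1636, 0.1878]
ee_rot: [2.618, 0.003, 0.141]
wrist_force: [-0.1, 0.1, 0.2]
width: 0.0516
finger_force: 0.0
```

Call:
play_rows --translation '[[0,0,0],[0,0,0],[0,0,0],[0,0,0]]' --twist '[[0,0,0],[0,0,0],[0,0,0],[0,0,0]]' --gripper '[-0.1,-0.3,-0.4,-0.4]'

```text
time: 5.9
tool_pos: [0.4894, 0.1647, 0.1896]
ee_rot: [2.619, -0.0, 0.142]
wrist_force: [1.1, 0.4, -0.9]
width: 0.0398
finger_force: 29.9
```

```bash
python3 - <<'E'
from h import *
c=[.513,.068,.02];y=.14
o=robot.get_obs();print(o['time'],o['tool_pos'],o['width'],o['finger_force'],o['wrist_force'],pose(c,y,-30,.197)[0])
plan(roll(c,y,.197,16,-.6),start=pose(c,y,-30,.197))
E
```

```text
5.9 [0.48943098 0.1647409  0.18963588] 0.03976981578195251 29.89652913704049 [ 1.078838    0.4108453  -0.87709605] [0.48935284 0.16414084 0.190607  ]
translation [[0.0, 0.36, 0.01], [0.0, 0.36, 0.01], [0.0, 0.36, 0.02], [0.0, 0.36, 0.01], [0.0, 0.36, 0.01], [0.0, 0.36, 0.01], [0.0, 0.36, 0.01], [0.0, 0.36, 0.02]] 
twist [[0.65, 0.0, 0.0], [0.66, 0.0, 0.0], [0.65, 0.0, 0.0], [0.66, 0.0, 0.0], [0.65, 0.0, 0.0], [0.66, 0.0, 0.0], [0.65, 0.0, 0.0], [0.66, 0.0, 0.0]] 
grip [-0.6, -0.6, -0.6, -0.6, -0.6, -0.6, -0.6, -0.6]
translation [[0.0, 0.36, 0.01], [0.0, 0.36, 0.01], [0.0, 0.36, 0.01], [0.0, 0.36, 0.01], [0.0, 0.36, 0.02], [0.0, 0.36, 0.01], [0.0, 0.36, 0.01], [0.0, 0.36, 0.01]] 
twist [[0.65, 0.0, 0.0], [0.65, 0.0, 0.0], [0.66, 0.0, 0.0], [0.65, 0.0, 0.0], [0.66, 0.0, 0.0], [0.65, 0.0, 0.0], [0.66, 0.0, 0.0], [0.65, 0.0, 0.0]] 
grip [-0.6, -0.6, -0.6, -0.6, -0.6, -0.6, -0.6, -0.6]
```

The fingers closed at 39.8 mm, so they hold the flats. Now the pivot.

Call:
play_rows --translation '[[0.0,0.36,0.01],[0.0,0.36,0.01],[0.0,0.36,0.02],[0.0,0.36,0.01],[0.0,0.36,0.01],[0.0,0.36,0.01],[0.0,0.36,0.01],[0.0,0.36,0.02]]' --twist '[[0.65,0.0,0.0],[0.66,0.0,0.0],[0.65,0.0,0.0],[0.66,0.0,0.0],[0.65,0.0,0.0],[0.66,0.0,0.0],[0.65,0.0,0.0],[0.66,0.0,0.0]]' --gripper '[-0.6,-0.6,-0.6,-0.6,-0.6,-0.6,-0.6,-0.6]'

```text
time: 6.7
tool_pos: [0.5049, 0.0551, 0.219]
ee_rot: [-3.138, -0.0, 0.142]
wrist_force: [-0.7, 0.1, -2.2]
width: 0.0398
finger_force: 29.9
```

Call:
play_rows --translation '[[0.0,0.36,0.01],[0.0,0.36,0.01],[0.0,0.36,0.01],[0.0,0.36,0.01],[0.0,0.36,0.02],[0.0,0.36,0.01],[0.0,0.36,0.01],[0.0,0.36,0.01]]' --twist '[[0.65,0.0,0.0],[0.65,0.0,0.0],[0.66,0.0,0.0],[0.65,0.0,0.0],[0.66,0.0,0.0],[0.65,0.0,0.0],[0.66,0.0,0.0],[0.65,0.0,0.0]]' --gripper '[-0.6,-0.6,-0.6,-0.6,-0.6,-0.6,-0.6,-0.6]'

```text
time: 7.5
tool_pos: [0.5206, -0.0539, 0.1896]
ee_rot: [-2.615, -0.0, 0.143]
wrist_force: [-1.4, 0.2, 2.2]
width: 0.0394
finger_force: 29.9
```

Call:
play_rows --translation '[[0,0,0],[0,0,0],[0,0,0],[0,0,0],[0,0,0]]' --twist '[[0,0,0],[0,0,0],[0,0,0],[0,0,0],[0,0,0]]' --gripper '[-0.6,-0.15,-0.1,0.1,0.1]'

```text
time: 8.0
tool_pos: [0.5205, -0.0529, 0.1895]
ee_rot: [-2.618, -0.0, 0.143]
wrist_force: [-0.3, 1.8, -0.9]
width: 0.0514
finger_force: 0.0
```

```bash
python3 - <<'E'
from h import *
y=.14;c=np.array([.513,.068,.02])+.023*np.array([np.sin(y),-np.cos(y),0]);print(c)
o=robot.get_obs();print(o['time'],o['tool_pos'],o['ee_rot'],o['width'],o['wrist_force'],pose(c,y,30,.197)[0])
pts(['red_jar_center','red_jar_lid','red_jar_label'],'top')if robot.snapshot('top') is not None else 0
plan([(*pose(c,y,30,.25),4,.1),(*pose(c,y,-30,.25),13,.1)])
E
```

```text
[0.51620949 0.04522503 0.02      ]
8.0 [ 0.52053653 -0.05294554  0.18948775] [-2.61846389e+00 -4.66121281e-04  1.42640667e-01] 0.051421682052134106 [-0.33169227  1.81888559 -0.92143153] [ 0.52005233 -0.05370667  0.190607  ]
red_jar_center [([0.517, 0.046, 0.022], 0.63)]
red_jar_lid [([0.566, 0.052, 0.021], 0.74), ([0.497, -0.093, -0.002], 0.58)]
red_jar_label [([0.497, 0.058, 0.032], 0.72)]
translation [[0.0, 0.0, -0.34], [0.0, 0.0, -0.34], [-0.01, 0.0, -0.34], [0.0, -0.01, -0.34], [0.0, -0.42, 0.24], [0.0, -0.43, 0.21], [0.0, -0.45, 0.17], [0.0, -0.46, 0.13]] 
twist [[0.0, 0.0, 0.0], [0.0, 0.0, 0.01], [0.0, 0.01, 0.0], [0.0, 0.0, 0.01], [-0.81, 0.0, 0.0], [-0.81, 0.0, 0.0], [-0.8, 0.0, 0.0], [-0.81, 0.0, 0.0]] 
grip [0.1, 0.1, 0.1, 0.1, 0.1, 0.1, 0.1, 0.1]
translation [[0.0, -0.47, 0.1], [0.0, -0.48, 0.06], [0.0, -0.48, 0.02], [0.0, -0.48, -0.02], [0.0, -0.48, -0.06], [0.0, -0.47, -0.1], [0.0, -0.46, -0.13], [0.0, -0.45, -0.17]] 
twist [[-0.8, 0.0, 0.0], [-0.81, 0.0, 0.0], [-0.8, 0.0, 0.0], [-0.81, 0.0, 0.0], [-0.8, 0.0, 0.0], [-0.81, 0.0, 0.0], [-0.8, 0.0, 0.0], [-0.81, 0.0, 0.0]] 
grip [0.1, 0.1, 0.1, 0.1, 0.1, 0.1, 0.1, 0.1]
translation [[0.0, -0.43, -0.21]] 
twist [[-0.8, 0.0, 0.0]] 
grip [0.1]
```

The first roll is done: the label is now at z≈0.032, on the upper left. Next I regrasp along an arc that clears the jar.

```bash
python3 - <<'E'
from h import *
y=.14;c=np.array([.516,.0455,.02])
plan([(*pose(c,y,30,.26),4,.1),(*pose(c,y,0,.27),6,.1),(*pose(c,y,-30,.26),6,.1),(*pose(c,y,-30,.26),1,.1),(*pose(c,y,-30,.197),5,.1)])
E
```

```text
translation [[0.0, 0.0, -0.4], [-0.01, 0.0, -0.4], [0.0, -0.01, -0.4], [-0.01, 0.0, -0.4], [0.0, -0.56, 0.11], [0.0, -0.57, 0.06], [0.0, -0.57, 0.01], [0.0, -0.57, -0.04]] 
twist [[0.0, 0.0, 0.0], [0.0, 0.0, 0.01], [0.0, 0.01, 0.0], [0.0, 0.0, 0.01], [-0.87, 0.0, 0.0], [-0.87, 0.0, 0.0], [-0.87, 0.0, 0.0], [-0.88, 0.0, 0.0]] 
grip [0.1, 0.1, 0.1, 0.1, 0.1, 0.1, 0.1, 0.1]
translation [[0.0, -0.57, -0.09], [0.0, -0.56, -0.15], [0.0, -0.54, 0.19], [0.0, -0.56, 0.14], [0.0, -0.57, 0.09], [0.0, -0.57, 0.04], [0.0, -0.57, -0.01], [0.0, -0.57, -0.06]] 
twist [[-0.87, 0.0, 0.0], [-0.88, 0.0, 0.0], [-0.87, 0.0, 0.0], [-0.87, 0.0, 0.0], [-0.87, 0.0, 0.0], [-0.87, 0.0, 0.0], [-0.88, 0.0, 0.0], [-0.87, 0.0, 0.0]] 
grip [0.1, 0.1, 0.1, 0.1, 0.1, 0.1, 0.1, 0.1]
translation [[0.0, 0.0, 0.0], [0.0, 0.0, 0.32], [0.0, 0.0, 0.31], [0.0, 0.0, 0.32], [0.0, 0.0, 0.31], [0.0, 0.0, 0.32]] 
twist [[0.0, 0.0, 0.0], [0.0, 0.0, 0.0], [0.0, 0.0, 0.0], [0.0, 0.0, 0.0], [0.0, 0.0, 0.0], [0.0, 0.0, 0.0]] 
grip [0.1, 0.1, 0.1, 0.1, 0.1, 0.1]
```

Call:
play_rows --translation '[[0.0,0.0,-0.4],[-0.01,0.0,-0.4],[0.0,-0.01,-0.4],[-0.01,0.0,-0.4],[0.0,-0.56,0.11],[0.0,-0.57,0.06],[0.0,-0.57,0.01],[0.0,-0.57,-0.04]]' --twist '[[0,0,0],[0,0,0],[0,0,0],[0,0,0],[-0.87,0.0,0.0],[-0.87,0.0,0.0],[-0.87,0.0,0.0],[-0.88,0.0,0.0]]' --gripper '[0.1,0.1,0.1,0.1,0.1,0.1,0.1,0.1]'

```text
time: 9.0
tool_pos: [0.5118, 0.0012, 0.2752]
ee_rot: [-2.97, -0.001, 0.141]
wrist_force: [0.6, 0.7, 0.1]
width: 0.0518
finger_force: 0.0
```

Call:
play_rows --translation '[[0.0,-0.57,-0.09],[0.0,-0.56,-0.15],[0.0,-0.54,0.19],[0.0,-0.56,0.14],[0.0,-0.57,0.09],[0.0,-0.57,0.04],[0.0,-0.57,-0.01],[0.0,-0.57,-0.06]]' --twist '[[-0.87,0.0,0.0],[-0.88,0.0,0.0],[-0.87,0.0,0.0],[-0.87,0.0,0.0],[-0.87,0.0,0.0],[-0.87,0.0,0.0],[-0.88,0.0,0.0],[-0.87,0.0,0.0]]' --gripper '[0.1,0.1,0.1,0.1,0.1,0.1,0.1,0.1]'

```text
time: 9.8
tool_pos: [0.4871, 0.1737, 0.2452]
ee_rot: [2.615, -0.001, 0.142]
wrist_force: [-0.1, -0.2, -0.6]
width: 0.0519
finger_force: 0.0
```

Call:
play_rows --translation '[[0,0,0],[0,0,0]]' --twist '[[0,0,0],[0,0,0]]' --gripper '[0.1,0.1]'

```text
time: 10.0
tool_pos: [0.4873, 0.1729, 0.245]
ee_rot: [2.619, 0.001, 0.143]
wrist_force: [0.7, 0.2, 0.2]
width: 0.0514
finger_force: 0.0
```

```bash
python3 - <<'E'
from h import *
snap('wrist','w3.png')
pts(['red_jar_center','red_jar_lid','red_jar_label'],'wrist')
y=.14;c=np.array([.516,.0455,.02])
o=robot.get_obs();print(o['time'],o['tool_pos'],o['ee_rot'],o['wrist_force'],pose(c,y,-30,.26)[0])
plan([(*pose(c,y,-30,.197),5,.1)])
E
```

```text
red_jar_center [([0.514, 0.048, 0.019], 0.9)]
red_jar_lid [([0.566, 0.054, 0.017], 0.68)]
red_jar_label [([0.498, 0.061, 0.028], 0.7)]
10.2 [0.48784516 0.17154159 0.24603482] [ 2.61931488e+00 -1.31162277e-03  1.39886207e-01] [-0.27381329 -0.30778835 -0.17866864] [0.48795724 0.17283265 0.2451666 ]
translation [[0.0, -0.01, 0.32], [0.0, -0.01, 0.31], [0.0, -0.01, 0.32], [0.0, 0.0, 0.31], [0.01, -0.01, 0.32]] 
twist [[0.0, 0.0, 0.0], [0.0, 0.0, 0.0], [0.0, 0.0, 0.0], [-0.01, -0.01, 0.0], [0.0, 0.0, -0.01]] 
grip [0.1, 0.1, 0.1, 0.1, 0.1]
```

View pics/w3.png

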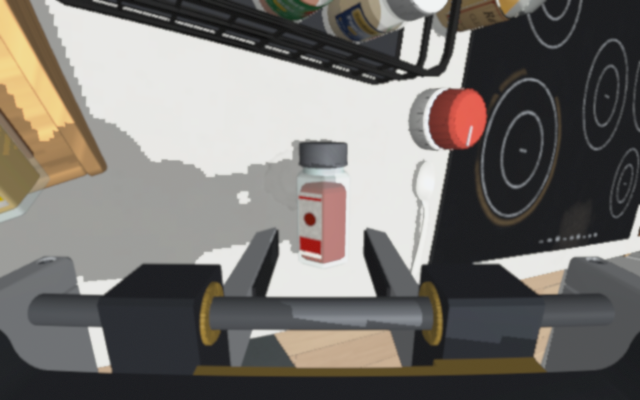

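The label now shows on the upper-left flat at (310,222), and the jar is centred at about column 323. I'll repeat the same roll.

Call:
play_rows --translation '[[0,0,0.32],[0,0,0.32],[0,0,0.32],[0,0,0.31],[0,0,0.32],[0,0,0]]' --twist '[[0,0,0],[0,0,0],[0,0,0],[0,0,0],[0,0,0],[0,0,0]]' --gripper '[0.1,0.1,0.1,0.1,0.1,0.1]'

```text
time: 10.8
tool_pos: [0.4913, 0.1401, 0.1878]
ee_rot: [2.618, 0.004, 0.141]
wrist_force: [0.4, -0.2, 0.6]
width: 0.0516
finger_force: 0.0
```

Call:
play_rows --translation '[[0,0,0],[0,0,0],[0,0,0],[0,0,0]]' --twist '[[0,0,0],[0,0,0],[0,0,0],[0,0,0]]' --gripper '[-0.1,-0.3,-0.4,-0.4]'

```text
time: 11.2
tool_pos: [0.4922, 0.1413, 0.1909]
ee_rot: [2.618, -0.001, 0.142]
wrist_force: [-0.6, -0.4, 1.1]
width: 0.0396
finger_force: 30.0
```

Call:
play_rows --translation '[[0.0,0.36,0.01],[0.0,0.36,0.01],[0.0,0.36,0.02],[0.0,0.36,0.01],[0.0,0.36,0.01],[0.0,0.36,0.01],[0.0,0.36,0.01],[0.0,0.36,0.02]]' --twist '[[0.65,0.0,0.0],[0.66,0.0,0.0],[0.65,0.0,0.0],[0.66,0.0,0.0],[0.65,0.0,0.0],[0.66,0.0,0.0],[0.65,0.0,0.0],[0.66,0.0,0.0]]' --gripper '[-0.6,-0.6,-0.6,-0.6,-0.6,-0.6,-0.6,-0.6]'

```text
time: 12.0
tool_pos: [0.5077, 0.0321, 0.2203]
ee_rot: [-3.138, -0.002, 0.142]
wrist_force: [-0.9, 1.1, -0.2]
width: 0.0398
finger_force: 30.0
```

Call:
play_rows --translation '[[0.0,0.36,0.01],[0.0,0.36,0.01],[0.0,0.36,0.01],[0.0,0.36,0.01],[0.0,0.36,0.02],[0.0,0.36,0.01],[0.0,0.36,0.01],[0.0,0.36,0.01]]' --twist '[[0.65,0.0,0.0],[0.65,0.0,0.0],[0.66,0.0,0.0],[0.65,0.0,0.0],[0.66,0.0,0.0],[0.65,0.0,0.0],[0.66,0.0,0.0],[0.65,0.0,0.0]]' --gripper '[-0.6,-0.6,-0.6,-0.6,-0.6,-0.6,-0.6,-0.6]'

```text
time: 12.8
tool_pos: [0.5234, -0.0771, 0.1905]
ee_rot: [-2.615, -0.002, 0.142]
wrist_force: [0.1, -0.5, 4.5]
width: 0.0396
finger_force: 30.0
```

Call:
play_rows --translation '[[0,0,0],[0,0,0],[0,0,0],[0,0,0],[0,0,0]]' --twist '[[0,0,0],[0,0,0],[0,0,0],[0,0,0],[0,0,0]]' --gripper '[-0.6,-0.15,-0.1,0.1,0.1]'

```text
time: 13.3
tool_pos: [0.5229, -0.0765, 0.1899]
ee_rot: [-2.618, 0.0, 0.142]
wrist_force: [0.9, -1.0, 0.2]
width: 0.0509
finger_force: 0.0
```

```bash
python3 - <<'E'
from h import *
y=.14;c=np.array([.519,.0227,.02])
o=robot.get_obs();print(o['time'],o['tool_pos'],o['ee_rot'],o['width'],o['wrist_force'],pose(c,y,30,.197)[0])
plan([(*pose(c,y,30,.26),4,.1),(*pose(c,y,0,.32),6,.35)])
E
```

```text
13.3 [ 0.52293225 -0.07648769  0.18985623] [-2.61842823e+00  1.95204244e-04  1.42476034e-01] 0.050938075497320635 [ 0.87827947 -0.96611668  0.2177172 ] [ 0.52284284 -0.07623171  0.190607  ]
translation [[0.0, 0.0, -0.4], [0.0, 0.0, -0.4], [0.0, -0.01, -0.39], [0.0, 0.0, -0.4], [0.0, -0.67, -0.07], [0.0, -0.66, -0.13], [0.0, -0.64, -0.19], [0.0, -0.63, -0.24]] 
twist [[0.0, 0.0, 0.01], [0.0, 0.0, 0.0], [0.0, 0.01, 0.01], [0.0, 0.0, 0.0], [-0.87, 0.0, 0.0], [-0.87, 0.0, 0.0], [-0.87, 0.0, 0.0], [-0.87, 0.0, 0.0]] 
grip [0.1, 0.1, 0.1, 0.1, 0.35, 0.35, 0.35, 0.35]
translation [[0.0, -0.6, -0.29], [0.0, -0.58, -0.35]] 
twist [[-0.88, 0.0, 0.0], [-0.87, 0.0, 0.0]] 
grip [0.35, 0.35]
```

Call:
play_rows --translation '[[0.0,0.0,-0.4],[0,0,-0.4],[0,0,-0.4],[0,0,-0.4],[0.0,-0.67,-0.07],[0.0,-0.66,-0.13],[0.0,-0.64,-0.19],[0.0,-0.63,-0.24]]' --twist '[[0,0,0],[0,0,0],[0,0,0],[0,0,0],[-0.87,0.0,0.0],[-0.87,0.0,0.0],[-0.87,0.0,0.0],[-0.87,0.0,0.0]]' --gripper '[0.1,0.1,0.1,0.1,0.4,0.4,0.4,0.4]'

```text
time: 14.1
tool_pos: [0.5149, -0.0218, 0.3095]
ee_rot: [-2.97, -0.001, 0.141]
wrist_force: [1.1, 1.4, -0.2]
width: 0.066
finger_force: 0.0
```

Call:
play_rows --translation '[[0.0,-0.6,-0.29],[0.0,-0.58,-0.35],[0,0,0],[0,0,0]]' --twist '[[-0.88,0.0,0.0],[-0.87,0.0,0.0],[0,0,0],[0,0,0]]' --gripper '[0.4,0.4,0.4,0.4]'

```text
time: 14.5
tool_pos: [0.509, 0.0209, 0.3404]
ee_rot: [-3.14, -0.0, 0.144]
wrist_force: [0.2, -1.1, 0.3]
width: 0.0658
finger_force: 0.0
```

```bash
python3 - <<'E'
from h import *
im=snap('wrist','w4.png')
pts(['red_jar_center','red_jar_lid','red_jar_label'],'wrist')
robot.snapshot('top');pts(['red_jar_center','red_jar_lid'],'top')
y=.14;c=np.array([.519,.0227,.02])
o=robot.get_obs();print(o['time'],o['tool_pos'],o['ee_rot'],o['width'],o['wrist_force'],pose(c,y,0,.32)[0])
E
```

```text
red_jar_center [([0.519, 0.025, 0.019], 0.72), ([0.598, -0.082, 0.0], 0.31)]
red_jar_lid [([0.564, 0.029, 0.018], 0.95)]
red_jar_label [([0.504, 0.023, 0.041], 0.83)]
red_jar_center [([0.524, 0.023, 0.02], 0.44)]
red_jar_lid []
14.85 [0.50925629 0.01954486 0.33960768] [-3.14015781e+00  1.55095916e-03  1.40180807e-01] 0.06582318555613431 [ 0.13623639  0.44553318 -0.25279151] [0.50909784 0.02130457 0.34      ]
```

View pics/w4.png

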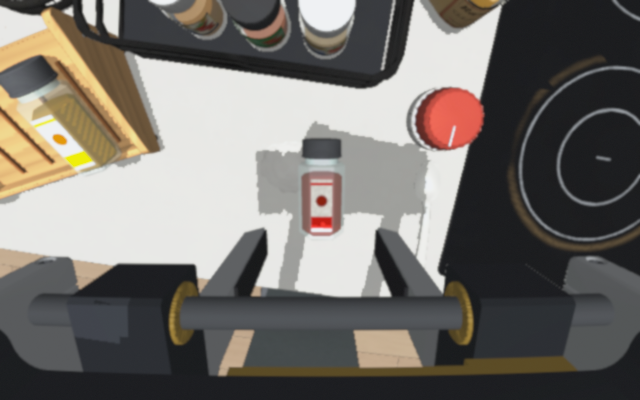

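The label faces straight up at (321,208), and the jar is centred under the gripper. Now I descend vertically and grip it at its centre.

```bash
python3 - <<'E'
from h import *
y=.14;c=np.array([.519,.0227,.02])
plan([(*pose(c,y,0,.191,0),6,.4)])
E
```

```text
translation [[0.04, -0.01, 0.54], [0.04, -0.01, 0.53], [0.04, 0.0, 0.54], [0.05, -0.01, 0.53], [0.04, 0.0, 0.54], [0.05, -0.01, 0.53]] 
twist [[0.0, 0.0, 0.0], [0.0, 0.0, 0.0], [0.0, 0.0, 0.0], [0.0, 0.01, 0.0], [-0.01, 0.0, 0.0], [0.0, 0.01, 0.0]] 
grip [0.4, 0.4, 0.4, 0.4, 0.4, 0.4]
```

Call:
play_rows --translation '[[0.04,0,0.54],[0.04,0,0.53],[0.04,0,0.54],[0.05,0,0.53],[0.04,0,0.54],[0.05,0,0.53],[0,0,0],[0,0,0]]' --twist '[[0,0,0],[0,0,0],[0,0,0],[0,0,0],[0,0,0],[0,0,0],[0,0,0],[0,0,0]]' --gripper '[0.4,0.4,0.4,0.4,0.4,0.4,0.4,0.2]'

```text
time: 15.65
tool_pos: [0.5195, 0.0217, 0.2119]
ee_rot: [-3.14, 0.001, 0.141]
wrist_force: [-0.2, 0.5, 0.2]
width: 0.0609
finger_force: 0.0
```

Call:
play_rows --translation '[[0,0,0],[0,0,0],[0,0,0],[0,0,0],[0,0,0]]' --twist '[[0,0,0],[0,0,0],[0,0,0],[0,0,0],[0,0,0]]' --gripper '[0.1,0.05,0,-0.1,-0.2]'

```text
time: 16.15
tool_pos: [0.5198, 0.0221, 0.2131]
ee_rot: [-3.141, -0.002, 0.142]
wrist_force: [-0.6, 0.5, 3.2]
width: 0.0443
finger_force: 30.0
```

```bash
python3 - <<'E'
from h import *
snap('wrist','w5.png');pts(['red_jar_center','red_jar_lid','red_jar_label'],'wrist')
o=robot.get_obs();print(o['time'],o['tool_pos'],o['ee_rot'],o['width'],o['finger_force'],o['wrist_force'])
E
```

```text
red_jar_center [([0.52, 0.025, 0.018], 0.63)]
red_jar_lid [([0.567, 0.031, 0.018], 0.93)]
red_jar_label [([0.505, 0.02, 0.042], 0.81)]
16.35 [0.51981041 0.02211806 0.21310163] [-3.14080736e+00 -1.71202134e-03  1.41801366e-01] 0.04450718861685595 30.00217404216528 [-0.52995138  0.77010448  5.00011846]
```

View pics/w5.png

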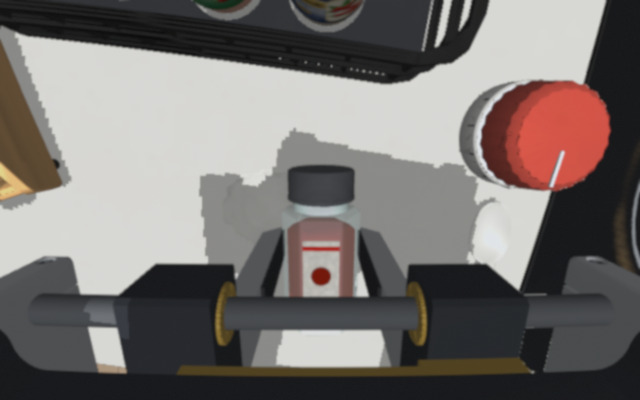

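The label still looks centred and level: it spans 302–340 on a jar spanning 286–355. The corners seem slightly rounded (44.5 mm across). I'll lift a little and check that the grip is stable.

Call:
play_rows --translation '[[0,0,-0.1],[0,0,-0.2],[0,0,-0.3],[0,0,-0.4],[0,0,0]]' --twist '[[0,0,0],[0,0,0],[0,0,0],[0,0,0],[0,0,0]]' --gripper '[-0.2,-0.2,-0.2,-0.2,-0.2]'

```text
time: 16.85
tool_pos: [0.5204, 0.0219, 0.255]
ee_rot: [3.141, -0.005, 0.142]
wrist_force: [0.6, -0.5, -2.7]
width: 0.0446
finger_force: 30.0
```

```bash
python3 - <<'E'
from h import *
im=snap('wrist','w6.png');pts(['red_jar_center','red_jar_lid','red_jar_label'],'wrist')
a=cv2.imread('pics/w5.png')[130:310,240:400];b=cv2.imread('pics/w6.png')[130:310,240:400]
cv2.imwrite('pics/cmp.png',cv2.resize(np.hstack([a,b]),None,fx=2.4,fy=2.4))
o=robot.get_obs();print(o['time'],o['tool_pos'],o['ee_rot'],o['width'],o['finger_force'],o['wrist_force'])
E
```

```text
red_jar_center [([0.522, 0.029, 0.063], 0.88)]
red_jar_lid [([0.568, 0.028, 0.057], 0.75)]
red_jar_label [([0.508, 0.02, 0.084], 0.56)]
17.05 [0.51911988 0.02203054 0.2513312 ] [-3.14039022e+00  1.37784845e-03  1.41780663e-01] 0.04478145627738523 29.999422654509544 [ 0.59417781  0.04630124 -1.52057883]
```

View pics/cmp.png

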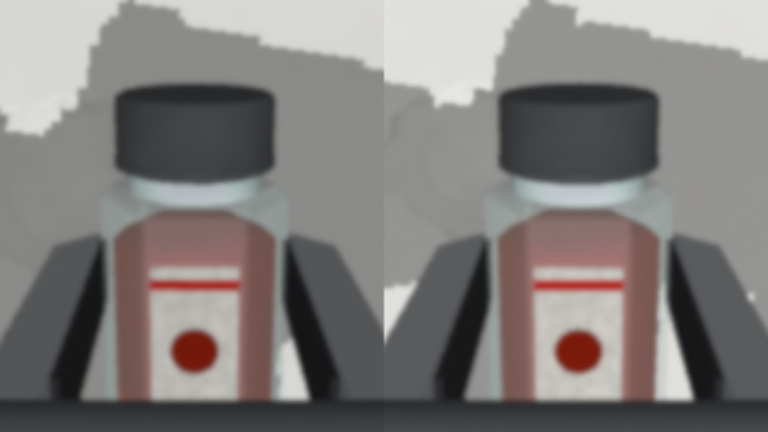

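The grip is firm: the jar looks identical in the gripper before and after the lift. Next I'll refine the bay's lateral position and yaw by fitting its rails numerically in w1 and the top picture.

```bash
cat > rails.py <<'E'
from h import *
# w1 camera from current hand-eye
m=robot.camera_model('wrist');p,r=cur()
def T(Rm,t):
    M=np.eye(4);M[:3,:3]=Rm;M[:3,3]=t;return M
W2C=T(cv2.Rodrigues(np.array(m['rvec'],float))[0],np.ravel(m['tvec'])); C_T=W2C@T(r.as_matrix(),p)
tool1=T(R.from_euler('xyz',[3.14141,-.00044,.14007]).as_matrix(),[.41972,.1192,.42004])
M1=C_T@np.linalg.inv(tool1)
mt=robot.camera_model('top');Mt=T(cv2.Rodrigues(np.array(mt['rvec'],float))[0],np.ravel(mt['tvec']))
def samp(im,M,mm,P):
    q=P@M[:3,:3].T+M[:3,3];s=q[:,:2]/q[:,2:];s=s*(1+mm['k1']*(s**2).sum(1,keepdims=True))
    K=np.array(mm['camera_matrix'],float);px=(s*[K[0,0],K[1,1]]+[K[0,2],K[1,2]]).astype(np.float32)
    return cv2.remap(im,px[None,:,0].copy(),px[None,:,1].copy(),1)[0]
def frame(yaw):
    c,s=np.cos(yaw),np.sin(yaw);a=np.pi/6
    return np.array([np.cos(a)*c,np.cos(a)*s,np.sin(a)]),np.array([-s,c,0]),np.array([-np.sin(a)*c,-np.sin(a)*s,np.cos(a)])
B=np.array([.5255,.317,.0565]);V=np.arange(-.03,.0301,.001);U=np.arange(-.025,.035,.002)
if __name__=='__main__':
  for nm,M,mm,f in(('w1',M1,m,'pics/w1.png'),('top',Mt,mt,'pics/b.png')):
    g=cv2.imread(f,0).astype(np.float32);best=[]
    for yd in np.arange(17,30,.5):
        X,Y,Z=frame(np.deg2rad(yd))
        P=(B-.0155*Z+U[:,None,None]*X+V[None,:,None]*Y).reshape(-1,3)
        pr=samp(g,M,mm,P).reshape(len(U),-1).mean(0);best.append((pr.std(),yd,pr))
    s=sorted(best,key=lambda b:-b[0])[:4];print(nm,[(round(float(b[0]),2),b[1]) for b in s]);print(s[0][2].round().astype(int).tolist())
E
python3 rails.py
```

```text
w1 [(24.37, np.float64(23.5)), (24.34, np.float64(23.0)), (24.33, np.float64(24.0)), (24.25, np.float64(22.5))]
[182, 182, 182, 182, 183, 183, 182, 181, 175, 157, 128, 105, 106, 124, 146, 167, 178, 182, 183, 183, 183, 183, 183, 183, 183, 183, 183, 183, 183, 183, 183, 183, 183, 183, 183, 183, 184, 184, 184, 184, 183, 180, 169, 146, 115, 97, 104, 124, 147, 167, 179, 183, 184, 184, 184, 183, 183, 183, 183, 183, 183]
top [(22.8, np.float64(24.5)), (22.79, np.float64(24.0)), (22.64, np.float64(23.5)), (22.62, np.float64(25.0))]
[212, 212, 212, 212, 212, 212, 212, 213, 214, 216, 218, 213, 189, 155, 140, 147, 161, 180, 202, 214, 216, 215, 213, 213, 212, 212, 212, 212, 213, 213, 213, 213, 213, 213, 213, 213, 213, 213, 213, 213, 214, 214, 215, 217, 220, 213, 185, 148, 132, 142, 161, 184, 205, 217, 218, 216, 215, 214, 213, 213, 213]
```

Both cameras show the rail pair 34 mm apart, at yaw 23.5–24.5°. The pair's centre lies at −1.6 mm in one view and +1.2 mm in the other, so my bay estimate stands. Next is the carry.

```bash
cat >> h.py <<'E'
B=np.array([.5255,.317,.0565]);YB=.414
def bayframe():
    c,s=np.cos(YB),np.sin(YB);a=np.pi/6
    return np.array([[np.cos(a)*c,np.cos(a)*s,.5],[-s,c,0],[-.5*c,-.5*s,np.cos(a)]])
def bp(u,v,w,d=.193):
    X,Y,Z=bayframe();Q=R.from_matrix(np.c_[X,-Y,-Z]);return B+u*X+v*Y+w*Z+d*Z,Q
E
python3 - <<'E'
from h import *
p,r=cur();Q=bp(0,0,0)[1]
c2=np.array([.50,.305,.205])
plan([([p[0],p[1],.393],r,4,-.2),(c2-.193*Q.apply([0,0,1]),Q,12,-.2),(*bp(.012,0,.045),6,-.2)])
E
```

```text
translation [[0.0, 0.0, -0.89], [0.0, 0.0, -0.88], [0.0, 0.0, -0.89], [0.0, 0.0, -0.88], [-0.15, -0.54, 0.04], [-0.14, -0.54, 0.04], [-0.13, -0.54, 0.04], [-0.12, -0.54, 0.04]] 
twist [[0.0, 0.0, 0.0], [0.0, 0.0, 0.0], [0.0, 0.0, 0.0], [0.0, 0.0, 0.0], [0.06, 0.43, -0.22], [0.06, 0.44, -0.22], [0.06, 0.43, -0.22], [0.06, 0.43, -0.22]] 
grip [-0.2, -0.2, -0.2, -0.2, -0.2, -0.2, -0.2, -0.2]
translation [[-0.11, -0.55, 0.03], [-0.1, -0.55, 0.03], [-0.09, -0.55, 0.03], [-0.08, -0.55, 0.03], [-0.07, -0.55, 0.04], [-0.05, -0.55, 0.04], [-0.04, -0.56, 0.03], [-0.04, -0.55, 0.04]] 
twist [[0.06, 0.44, -0.22], [0.06, 0.43, -0.22], [0.06, 0.44, -0.22], [0.06, 0.43, -0.23], [0.06, 0.44, -0.22], [0.05, 0.43, -0.23], [0.06, 0.44, -0.22], [0.05, 0.43, -0.23]] 
grip [-0.2, -0.2, -0.2, -0.2, -0.2, -0.2, -0.2, -0.2]
translation [[-0.16, 0.0, 0.41], [-0.16, 0.0, 0.41], [-0.16, -0.01, 0.41], [-0.15, 0.0, 0.4], [-0.16, -0.01, 0.41], [-0.15, 0.0, 0.4]] 
twist [[0.0, 0.0, 0.0], [0.0, 0.0, 0.0], [0.0, 0.0, 0.0], [0.0, 0.0, 0.0], [0.0, 0.0, 0.0], [0.0, 0.0, 0.0]] 
grip [-0.2, -0.2, -0.2, -0.2, -0.2, -0.2]
```

Call:
play_rows --translation '[[0.0,0.0,-0.89],[0.0,0.0,-0.88],[0.0,0.0,-0.89],[0.0,0.0,-0.88],[-0.15,-0.54,0.04],[-0.14,-0.54,0.04],[-0.13,-0.54,0.04],[-0.12,-0.54,0.04]]' --twist '[[0.0,0.0,0.0],[0.0,0.0,0.0],[0.0,0.0,0.0],[0.0,0.0,0.0],[0.06,0.43,-0.22],[0.06,0.44,-0.22],[0.06,0.43,-0.22],[0.06,0.43,-0.22]]' --gripper '[-0.2,-0.2,-0.2,-0.2,-0.2,-0.2,-0.2,-0.2]'

```text
time: 17.85
tool_pos: [0.4831, 0.104, 0.3855]
ee_rot: [-3.124, -0.173, 0.229]
wrist_force: [1.2, -0.1, -2.7]
width: 0.0445
finger_force: 30.0
```

Call:
play_rows --translation '[[-0.11,-0.55,0.03],[-0.1,-0.55,0.03],[-0.09,-0.55,0.03],[-0.08,-0.55,0.03],[-0.07,-0.55,0.04],[-0.05,-0.55,0.04],[-0.04,-0.56,0.03],[-0.04,-0.55,0.04]]' --twist '[[0.06,0.44,-0.22],[0.06,0.43,-0.22],[0.06,0.44,-0.22],[0.06,0.43,-0.23],[0.06,0.44,-0.22],[0.05,0.43,-0.23],[0.06,0.44,-0.22],[0.05,0.43,-0.23]]' --gripper '[-0.2,-0.2,-0.2,-0.2,-0.2,-0.2,-0.2,-0.2]'

```text
time: 18.65
tool_pos: [0.4109, 0.2667, 0.371]
ee_rot: [3.14, -0.523, 0.416]
wrist_force: [0.6, -0.1, -2.5]
width: 0.0445
finger_force: 30.0
```

Call:
play_rows --translation '[[-0.16,0.0,0.41],[-0.16,0.0,0.41],[-0.16,-0.01,0.41],[-0.15,0.0,0.4],[-0.16,-0.01,0.41],[-0.15,0.0,0.4],[0,0,0]]' --twist '[[0.0,0.0,0.0],[0.0,0.0,0.0],[0.0,0.0,0.0],[0.0,0.0,0.0],[0.0,0.0,0.0],[0.0,0.0,0.0],[0,0,0]]' --gripper '[-0.2,-0.2,-0.2,-0.2,-0.2,-0.2,-0.2]'

```text
time: 19.35
tool_pos: [0.425, 0.2725, 0.2646]
ee_rot: [3.14, -0.514, 0.415]
wrist_force: [-0.1, -0.9, -1.8]
width: 0.0444
finger_force: 30.0
```

```bash
python3 - <<'E'
from h import *
N=['red_jar_center','red_jar_lid','bay','yellow_jar_center','green_jar_center']
for c,f in(('wrist','w7.png'),('top','t7.png'),('scene','s7.png')):snap(c,f);print(c);pts(N,c)
o=robot.get_obs();print(o['time'],o['tool_pos'],o['ee_rot'],o['joint_positions'],o['width'],o['finger_force'],o['wrist_force'])
P,Q=bp(.012,0,.045);print(P,Q.as_euler('xyz'),bayframe()@(cur()[0]-P))
plan([(*bp(.012,0,.004),6,-.2)])
E
```

```text
wrist
red_jar_center [([0.514, 0.313, 0.095], 0.75)]
red_jar_lid [([0.551, 0.326, 0.115], 0.74)]
bay []
yellow_jar_center [([0.552, 0.248, 0.058], 0.72)]
green_jar_center [([0.491, 0.386, 0.057], 0.91), ([0.511, 0.313, 0.096], 0.36)]
top
red_jar_center [([0.517, 0.312, 0.106], 0.81), ([0.533, 0.322, -0.004], 0.59)]
red_jar_lid [([0.555, 0.33, 0.128], 0.97)]
bay [([0.524, 0.318, 0.057], 0.63)]
yellow_jar_center [([0.554, 0.253, 0.06], 0.7), ([0.6, -0.084, 0.0], 0.47)]
green_jar_center [([0.496, 0.39, 0.057], 0.73)]
scene
red_jar_center [([0.515, 0.309, 0.102], 0.65), ([0.553, 0.25, 0.056], 0.43)]
red_jar_lid [([0.554, 0.33, 0.128], 0.79)]
bay [([0.53, 0.323, 0.051], 0.85)]
yellow_jar_center [([0.496, 0.384, 0.058], 0.73), ([0.549, 0.249, 0.057], 0.53)]
green_jar_center [([0.493, 0.384, 0.06], 0.74)]
20.25 [0.42637946 0.27328253 0.26923234] [ 3.14045086 -0.52447928  0.41474944] [ 0.46604983 -0.09200941  1.86578966 -0.03588556  0.84427406  1.63905583] 0.04448748647381257 29.999528490006924 [ 0.876978   -0.2374962  -2.20390833]
[0.42606759 0.27330988 0.26861405] [ 3.14159265 -0.52359878  0.414     ] [ 0.00054689 -0.0001505   0.0003982 ]
translation [[0.0, 0.0, 0.17], [0.0, 0.0, 0.17], [0.0, 0.0, 0.17], [0.0, 0.0, 0.17], [-0.01, 0.0, 0.18], [0.0, 0.0, 0.17]] 
twist [[0.0, 0.0, 0.0], [0.0, 0.0, 0.0], [0.0, 0.0, 0.0], [0.0, 0.0, 0.0], [0.0, 0.0, 0.0], [0.01, -0.01, 0.01]] 
grip [-0.2, -0.2, -0.2, -0.2, -0.2, -0.2]
```

Call:
play_rows --translation '[[0.0,0.0,0.17],[0.0,0.0,0.17],[0.0,0.0,0.17],[0.0,0.0,0.17],[0,0.0,0.18],[0.0,0.0,0.17],[0,0,0],[0,0,0]]' --twist '[[0,0,0],[0,0,0],[0,0,0],[0,0,0],[0,0,0],[0,0,0],[0,0,0],[0,0,0]]' --gripper '[-0.2,-0.2,-0.2,-0.2,-0.2,-0.2,-0.2,-0.2]'

```text
time: 21.05
tool_pos: [0.4454, 0.2815, 0.2333]
ee_rot: [3.14, -0.524, 0.415]
wrist_force: [0.5, -0.3, -1.1]
width: 0.0444
finger_force: 30.0
```

Call:
play_rows --translation '[[0,0,0.05],[0,0,0.05],[0,0,0]]' --twist '[[0,0,0],[0,0,0],[0,0,0]]' --gripper '[-0.2,-0.2,-0.2]'

```text
time: 21.35
tool_pos: [0.447, 0.2831, 0.231]
ee_rot: [-3.141, -0.526, 0.414]
wrist_force: [-3.3, 2.9, 1.5]
width: 0.0443
finger_force: 30.0
```

```bash
cat >> h.py <<'E'
def st():
    o=robot.get_obs();f=np.array(o['wrist_force'])-[.5,-.3,-2.]
    print(o['time'],'uvw mm',(1000*bayframe()@(np.array(o['tool_pos'])-bp(0,0,0)[0])).round(1),'f',(bayframe()@f).round(1),'rot err',((bp(0,0,0)[1].inv()*cur()[1]).as_rotvec()).round(3),o['width'],o['finger_force'])
E
python3 -c "
from h import *
st()"
```

```text
21.35 uvw mm [13.2  0.5  0.9] f [-0.2  4.5  4.1] rot err [ 0.001  0.003 -0.   ] 0.04427732117849043 30.000195689499378
```

Call:
play_rows --translation '[[0,-0.03,0],[0,-0.03,0],[0,0,0]]' --twist '[[0,0,0],[0,0,0],[0,0,0]]' --gripper '[-0.2,-0.2,-0.2]'

```text
time: 21.65
tool_pos: [0.4466, 0.2842, 0.2309]
ee_rot: [3.138, -0.526, 0.416]
wrist_force: [-2.2, -3.0, 4.5]
width: 0.0448
finger_force: 30.0
```

```bash
python3 -c "
from h import *
st()
snap('top','t8.png');pts(['red_jar_center','red_jar_lid','bay'],'top')
snap('wrist','w8.png');pts(['red_jar_center','red_jar_lid','bay'],'wrist')
st()"
```

```text
21.65 uvw mm [13.2  1.7  0.8] f [ 0.2 -1.4  7.4] rot err [-0.002  0.002 -0.001] 0.044771496485140706 30.00167068094015
red_jar_center [([0.538, 0.323, 0.066], 0.8)]
red_jar_lid [([0.603, -0.084, 0.002], 0.69), ([0.57, 0.344, 0.087], 0.56)]
bay []
red_jar_center [([0.535, 0.327, 0.064], 0.76), ([0.484, 0.299, 0.03], 0.73)]
red_jar_lid [([0.575, 0.338, 0.084], 0.86)]
bay []
22.05 uvw mm [13.2  1.6  0.8] f [-0.  -2.3  8.3] rot err [-0.002  0.002 -0.001] 0.04440881328103412 30.0024027004838
```

The jar is down in the rails, with a normal force of about 8 N and little side force. Now I slide it down toward the lip.

Call:
play_rows --translation '[[-0.05,0.01,0],[-0.05,0,0],[-0.05,0,0],[-0.05,0,0],[0,0,0]]' --twist '[[0,0,0],[0,0,0],[0,0,0],[0,0,0],[0,0,0]]' --gripper '[-0.2,-0.2,-0.2,-0.2,-0.2]'

```text
time: 22.55
tool_pos: [0.4401, 0.2817, 0.2269]
ee_rot: [3.141, -0.527, 0.415]
wrist_force: [-0.3, -0.4, 5.9]
width: 0.0444
finger_force: 30.0
```

```bash
python3 -c "
from h import *
st()"
```

```text
22.55 uvw mm [5.2 2.1 0.8] f [3.3 0.2 7.2] rot err [-0.     0.003 -0.001] 0.044386882878069814 30.001789927482605
```

Call:
play_rows --translation '[[-0.05,0,0],[-0.05,0,0],[0,0,0]]' --twist '[[0,0,0],[0,0,0],[0,0,0]]' --gripper '[-0.2,-0.2,-0.2]'

```text
time: 22.85
tool_pos: [0.4369, 0.2803, 0.2249]
ee_rot: [3.141, -0.527, 0.415]
wrist_force: [-0.6, -0.5, 5.8]
width: 0.0447
finger_force: 30.0
```

```bash
python3 -c "
from h import *
st()"
```

```text
22.85 uvw mm [1.2 2.  0.8] f [3.  0.3 7.3] rot err [-0.     0.003 -0.001] 0.044685821155449605 30.00188011676073
```

Call:
play_rows --translation '[[-0.04,0,0],[-0.04,0,0],[0,0,0]]' --twist '[[0,0,0],[0,0,0],[0,0,0]]' --gripper '[-0.2,-0.2,-0.2]'

```text
time: 23.15
tool_pos: [0.4351, 0.2795, 0.2238]
ee_rot: [3.141, -0.53, 0.415]
wrist_force: [4.3, 2.2, 3.5]
width: 0.0447
finger_force: 30.0
```

```bash
python3 -c "
from h import *
st()"
```

```text
23.15 uvw mm [-1.1  2.   0.8] f [6.6 0.8 2.5] rot err [-0.     0.006 -0.001] 0.04473790561265341 30.000373274087906
```

Call:
play_rows --translation '[[-0.04,0,0],[-0.04,0,0],[0,0,0]]' --twist '[[0,0,0],[0,0,0],[0,0,0]]' --gripper '[-0.2,-0.2,-0.2]'

```text
time: 23.45
tool_pos: [0.4337, 0.2789, 0.2238]
ee_rot: [3.141, -0.535, 0.415]
wrist_force: [7.4, 4.2, 3.5]
width: 0.0446
finger_force: 30.0
```

```bash
python3 -c "
from h import *
st()"
```

```text
23.45 uvw mm [-2.4  2.   1.6] f [9.8 1.3 0.7] rot err [ 0.     0.011 -0.001] 0.04460939945189601 29.999897964298725
```

The lip force appears at u≈−1 mm, so the foot is seated. I'll ease back about 2 mm, open gently and retreat along the tool axis.

Call:
play_rows --translation '[[0.04,0,0.01],[0,0,0],[0,0,0],[0,0,0],[0,0,0],[0,0,0]]' --twist '[[0,0,0],[0,0,0],[0,0,0],[0,0,0],[0,0,0],[0,0,0]]' --gripper '[-0.2,-0.2,0,0.1,0.2,0.3]'

```text
time: 24.05
tool_pos: [0.4324, 0.278, 0.2197]
ee_rot: [3.14, -0.52, 0.415]
wrist_force: [0.3, -0.4, -0.4]
width: 0.0599
finger_force: 0.0
```

```bash
python3 -c "
from h import *
st()
snap('wrist','w9.png');pts(['red_jar_center','red_jar_lid','red_jar_label'],'wrist')
snap('top','t9.png');pts(['red_jar_center','red_jar_lid'],'top')"
```

```text
24.05 uvw mm [-5.8  1.8 -1.2] f [ 0.5 -0.   1.5] rot err [-0.001 -0.003 -0.001] 0.05993221352609496 0.0
red_jar_center [([0.523, 0.32, 0.055], 0.94)]
red_jar_lid [([0.564, 0.334, 0.078], 0.87)]
red_jar_label [([0.501, 0.309, 0.07], 0.73)]
red_jar_center [([0.528, 0.322, 0.057], 0.65)]
red_jar_lid [([0.561, 0.337, 0.079], 0.68), ([0.59, 0.538, 0.001], 0.36)]
```

Call:
play_rows --translation '[[0,0,-0.3],[0,0,-0.4],[0,0,-0.5],[0,0,-0.8],[0,0,-0.8],[0,0,-0.8],[0,0,0]]' --twist '[[0,0,0],[0,0,0],[0,0,0],[0,0,0],[0,0,0],[0,0,0],[0,0,0]]' --gripper '[0.3,0.3,0.3,0.3,0.3,0.3,0.3]'

```text
time: 25.1
tool_pos: [0.3666, 0.2495, 0.3522]
ee_rot: [3.141, -0.536, 0.415]
wrist_force: [0.0, 0.0, 0.8]
width: 0.0611
finger_force: 0.0
```

```bash
python3 -c "
from h import *
N=['red_jar_center','red_jar_lid','red_jar_label','green_jar_center','yellow_jar_center']
for c in('wrist','top','scene'):
    snap(c,'f_'+c+'.png');print(c);pts(N,c)
o=robot.get_obs();print(o['time'],o['tool_pos'],o['wrist_force'])"
```

```text
wrist
red_jar_center [([0.524, 0.321, 0.057], 0.73)]
red_jar_lid [([0.561, 0.332, 0.078], 0.92)]
red_jar_label [([0.502, 0.31, 0.068], 0.59)]
green_jar_center [([0.494, 0.387, 0.058], 0.96)]
yellow_jar_center [([0.554, 0.249, 0.057], 0.72)]
top
red_jar_center [([0.526, 0.318, 0.057], 0.56)]
red_jar_lid [([0.562, 0.337, 0.08], 0.64)]
red_jar_label [([0.503, 0.311, 0.067], 0.65)]
green_jar_center [([0.494, 0.392, 0.058], 0.86), ([0.528, 0.318, 0.053], 0.44)]
yellow_jar_center [([0.554, 0.25, 0.061], 0.95), ([0.504, 0.307, 0.066], 0.36)]
scene
red_jar_center [([0.524, 0.316, 0.058], 0.86)]
red_jar_lid [([0.561, 0.334, 0.08], 0.86), ([0.585, 0.538, 0.0], 0.54)]
red_jar_label [([0.502, 0.311, 0.069], 0.96), ([0.598, -0.081, 0.002], 0.74)]
green_jar_center [([0.494, 0.384, 0.058], 0.67), ([0.721, -0.074, 0.0], 0.28)]
yellow_jar_center [([0.552, 0.251, 0.058], 0.81), ([0.527, 0.574, -0.006], 0.72)]
26.0 [0.36714582 0.24949439 0.3460388 ] [-0.1878365  -0.12607907 -0.0058835 ]
```

View pics/f_wrist.png

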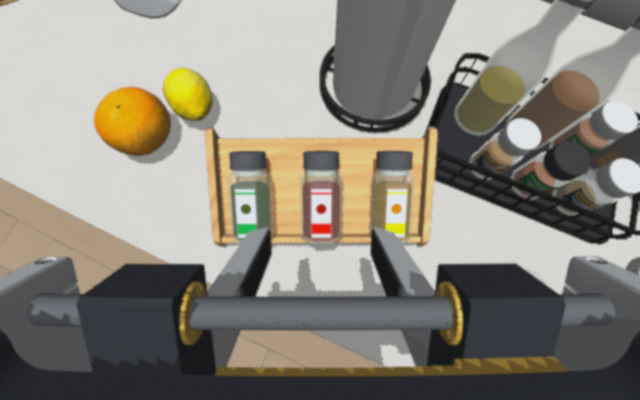

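The red jar lies in the middle bay at (321,195). Its label is up and its foot is level with the neighbours' feet at the lip (row ~240), with the lids aligned at row ~160. The neighbours haven't moved, so I'm handing in.

```bash
python3 -c "
from bench import robot
print(robot.close_job())"
```

```text
the job is handed in; nothing more can be done
None
```

I rolled the red-labelled jar over two flats until its label faced up, laid it in the middle bay with its lid at the upper end and its foot against the lip, released it and handed the job in; the last views showed it in place with its two neighbours unmoved, and `close_job` returned no verdict.

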